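# Lock the closing ring of the squat lead-scrap pot

### The arm

A 7-joint arm with a two-finger parallel gripper is mounted at the origin on a cart in front of the work surface, level with it; the furniture and walls round the work are solid. World frame = base frame: x ahead of the robot, y to its left, z up, the work surface at z = 0. Lengths are in m, angles in degrees, forces in N, time in s.
With the tool pointing down it reaches from about 0.425 to 0.875 m from the base axis. Payload 8.4 kg.
Tool frame: the origin (TCP) lies at the very end of the fingers, on their centre line; the grasp point (between the pads) lies 19 mm behind it; z points along the fingers, y is the direction in which the jaws open and shut (so a half turn about z gives the same grasp; the last joint's range is limited). The gripper opens to 87 mm and grips with 3 to 60 N. Pads are 19 mm wide; open, the fingers measure 117 mm over their backs; the gripper's body (75 mm by 190 mm) begins 51 mm behind the grasp point.
Start: joints at [-82.288, 19.091, 2.286, 83.961, -0.768, 76.965, -3.352], TCP at [0.151, 0.632, 0.223] pointing down, gripper open.
Joint ranges: [-147.57, 147.57], [-21.85, 119.76], [-74.77, 79.35], [14.55, 137.4], [-85.83, 265.84], [4.83, 119.75], [-152.11, 152.11]. Speed limits (degrees/s): [127.2, 127.2, 159.86, 159.86, 180, 180, 180].

### API

Orientations are given as [roll, pitch, yaw] about the fixed x, y, z axes, in that order (R = Rz(yaw) Ry(pitch) Rx(roll)).
In Python, from station import status, vision, arm, search_frame, mark_of gives the robot as it stands.
- The arm moves only by the tool jog_arm, never from a script. Its argument "increments" is a list that holds one entry, the list of rows, each a list of 5 numbers: the shift along the tool's x, y, z in mm, then the turn about the tool's z in rad, then the opening in per cent of the stroke, from 0 (shut) to 100 (fully open). A call has 1 to 20 rows; each row shifts and turns the commanded pose from where the row before left it, along the tool's axes as they then stand; what a row does not reach is not made up. A row lasts 1/10 s, in which the tool goes at most 50 mm and 8.59 degrees, less where a joint would pass 70% of its speed; a pose out of reach is approached as far as the arm can. A call with a gripper value outside its range is refused whole. The fingers move at their own pace and stop on an object; "squeeze" is the grip in N (left out, the last holds). Time passes only in rows, so rows that do not move let the fingers close. It gives the time, the measured TCP pose, the force and the opening at its end, in the units of the state.
- status.sense(): the state, without advancing time (a new reading comes with each control period).
- vision.read_camera(name): name is "scene" or "top"; returns a dict with "color" (420x560x3 uint8, blue, green, red), "depth" (420x560 float32, m along the optical axis (not along the pixel's ray), 0 where there is no reading), "K" (3x3 intrinsics, pixels), "pose" (4x4, takes a point from camera to world coordinates). Camera axes: x right, y down, z forward; pixel columns grow to the right and rows downward; lengths in m; the calibration is good to about 2 mm. A picture is of the moment at which its call begins.
- arm.finish_job(): hands the job in, once; it reports no verdict.
Trained networks look in the newest picture that a camera, given by its name, has taken for a name from the list of things; names that differ only in an ending like _2 or _b are one class to them, and where a whole thing is asked for, a point or a joint stands for the part that bears it (a point fixed in the world has none). Each returns a list of dicts, best first, with "conf" (0 to 1); they miss things now and then, are a little off and sometimes report something else, mostly with a low value. They report only what shows in the picture. A call takes as long as a camera call. They do not tell look-alikes from the thing itself.
- search_frame(camera, target): "uv" ([column, row] in pixels, amid what is visible of it).
- mark_of(camera, target): "uv" ([column, row] in pixels: a listed point, or the origin of a listed thing).
The state is a dict: "time_s": time; "q": joint angles; "joint_vel": joint speeds; "tau": joint torques, N m; "position": TCP position; "orientation": TCP orientation; "force": force on the tool from outside, world axes, zero at the start; "moment": the same for the moment, N m; "grip_width": opening from 0.0 (shut) to 1.0 (fully open).
Only numpy, scipy, OpenCV 4.12 (cv2) and the standard library are available. Lean on these libraries where they do the work, as an engineer would, in place of code of your own. Each camera call takes 0.05 s, during which the arm holds its last target.

### The job

Two metal lead-scrap pots stand on the bench, each with a hexagonal closing ring that has been left open. Lock the squat, wide pot: turn its ring clockwise (seen from above) until the ring's pointer stands over the locked rib on the pot's shoulder, where it stops, then let go. Leave the ring of the tall, slim pot as it is and do not shove the red-capped jar about.

Things in the scene. Friction and masses are not known exactly. Their poses are not given: they have to be found in the camera images.
- squat_ring (a joint): Ring of the squat pot on its upright axis, rad; grows clockwise seen from above. 1.25 = locked: pointer over the locked rib, at the end stop; starts at 0 to 0.45. Stiff (0.15 N m), stays as left, only turns. Locked mark: dark radial rib on the shoulder, 28 to 48 mm from the axis, its top 37 mm below the ring's top; a dark bar on the fixed bright lid inside the ring points the same way.
- squat_ring_grip (a point): On the ring's axis, 10 mm below its top; turns with it: x along its pointer, z up. Dark steel hexagon, 50 mm across flats, 58 over corners, 26 tall, top 92 mm above the bench; two flats face +y and -y, to grip across the pointer. Pointer: tab at the ring's foot, 10 wide, 12 tall, to 49 mm from the axis. Pot: heavy, fixed, aluminium, 96 mm wide (foot 112); shoulder 40 mm below ring top.
- slim_pointer_tip (a point): Near the end of the pointer of the tall, slim pot's ring, 44 mm from that pot's axis; leave alone. x outward along the pointer, z up. Same ring (50 mm across flats), also open and free to turn if touched, on a heavy fixed pot 60 mm wide (foot 88 mm), 116 mm tall.
- jar_mid (a point): Middle (30 mm above its underside) of a loose black jar with a red cap, 60 mm wide, 61 mm tall; a bystander. z up.
There are look-alikes about, which are no part of the job. What is meant by the part that bears jar_mid is not green or purple, and is the smaller of those in its own colour.

How it is judged (in metres and radians):
At the end, for the whole second after the job is handed in: The squat pot's ring is at rest within 0.18 rad (10 degrees) of its locked mark (joint above 1.07); the slim pot's pointer is within 12 mm of where it was; the jar stands upright within 30 mm of where it was (value of joint squat_ring above 1.07 rad and velocity of joint squat_ring below 0.05 rad/s and distance of slim_pointer_tip from where it was at the start of the episode below 0.012 m and distance of jar_mid from where it was at the start of the episode below 0.03 m and angle between jar_mid's own z axis and vertical below 0.3 rad); the robot touches nothing.
It fails at once if the slim pot's ring is turned (its pointer moves more than 12 mm) (distance of slim_pointer_tip from where it was at the start of the episode above 0.012 m).
It fails at once if the red-capped jar is moved more than 30 mm (distance of jar_mid from where it was at the start of the episode above 0.03 m).
It also fails if it takes over 32 s, if anything falls off the work surface, if the arm or the gripper's body presses on something with over 40 N, if the wrist force passes 120 N, or if a joint passes its speed limit or range.

## Working session

There is one attempt and no reset: what is moved stays moved. The work goes in short steps, Python scripts to look and compute and a tool call to move; the robot and the scene stay as the last step left them, time stands still between calls to the robot, and variables do not carry over. Pictures are saved under pics/ and viewed, and the job is handed in when it is done.

Besides the shell and the picture viewer there is one more tool, called after "Request:" as name(argument=value, ...), one argument or row to a line, values as JSON. jog_arm: Moves the arm, as the interface text tells. Its arguments: {"type":"object","properties":{"increments":{"type":"array","items":{"type":"array","items":{"type":"array","items":{"type":"number"}}}},"squeeze":{"type":"number"}},"required":["increments"]}

```bash
mkdir -p pics; python3 - <<'E'
from station import status, vision, arm, search_frame, mark_of
import cv2,numpy as np,pickle
s=status.sense();print(s)
for c in("scene","top"):
    d=vision.read_camera(c);pickle.dump(d,open(c+'.pkl','wb'));cv2.imwrite(f'pics/{c}0.png',d['color']);print(d['K'],d['pose'].round(3))
    for t in("squat_ring","squat_ring_grip","slim_pointer_tip","jar_mid"):
        for f in(search_frame,mark_of):
            try:
                for r in f(c,t)[:4]:
                    u,v=np.round(r['uv']).astype(int);z=np.median(d['depth'][v-1:v+2,u-1:u+2])
                    p=d['pose']@np.r_[np.linalg.inv(d['K'])@[u,v,1]*z,1]
                    print(c,t,f.__name__,(u,v),round(r['conf'],2),p[:3].round(3))
            except Exception as e:print(e)
E
```

```text
{'time_s': 0.0, 'q': array([-82.28961788,  19.130943  ,   2.2841258 ,  84.01394763,
        -0.76675274,  76.9664515 ,  -3.35124605]), 'joint_vel': array([-0.13513858, -0.04499592,  0.06469965,  0.14799433, -0.0914854 ,
        0.06937849,  0.08691221]), 'tau': array([ 1.33840069e-03, -6.56350279e+01,  1.33614387e+00, -4.03789973e+01,
       -5.96016878e-02,  4.50684945e-02,  1.57547952e-04]), 'position': array([0.15048755, 0.63182536, 0.22164371]), 'orientation': array([-1.79904157e+02,  7.30301206e-03,  1.66606094e+02]), 'force': array([0.28094305, 0.22171963, 0.39012463]), 'moment': array([ 0.00040535,  0.0416165 , -0.04163766]), 'grip_width': 1.0007169319374591}
[[513.54976651   0.         284.56268272]
 [  0.         513.54976651 203.28846549]
 [  0.           0.           1.        ]] [[-0.705 -0.429  0.565  0.131]
 [-0.709  0.441 -0.55   0.377]
 [-0.013 -0.788 -0.615  0.617]
 [ 0.     0.     0.     1.   ]]
scene squat_ring call (np.int64(287), np.int64(275)) 0.81 [0.494 0.021 0.091]
it knows: jar_mid, slim_pointer_tip, squat_ring_grip
scene squat_ring_grip call (np.int64(286),
[... 1383 characters left out ...]
092]
top squat_ring_grip call (np.int64(218), np.int64(260)) 0.77 [0.518 0.008 0.095]
top slim_pointer_tip call (np.int64(336), np.int64(270)) 0.77 [ 0.501 -0.238  0.118]
top jar_mid call (np.int64(310), np.int64(194)) 0.9 [ 0.671 -0.189  0.061]
top jar_mid call (np.int64(353), np.int64(165)) 0.8 [ 0.734 -0.284  0.084]
top jar_mid call (np.int64(302), np.int64(149)) 0.67 [ 0.776 -0.171  0.061]
top jar_mid call (np.int64(252), np.int64(174)) 0.83 [ 0.708 -0.058  0.087]
top jar_mid call (np.int64(303), np.int64(148)) 0.63 [ 0.779 -0.173  0.061]
top jar_mid call (np.int64(356), np.int64(163)) 0.62 [ 0.739 -0.29   0.084]
top jar_mid call (np.int64(314), np.int64(194)) 0.62 [ 0.671 -0.199  0.061]
```

View pics/scene0.png

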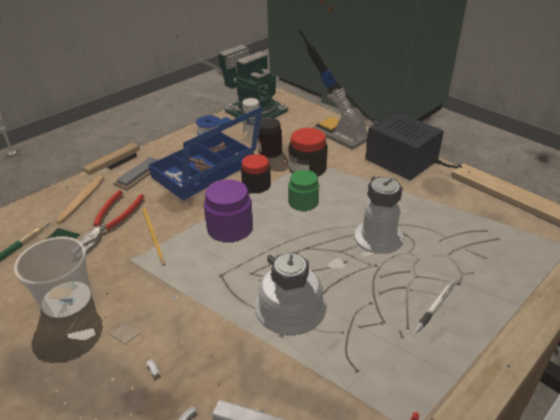

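View pics/top0.png

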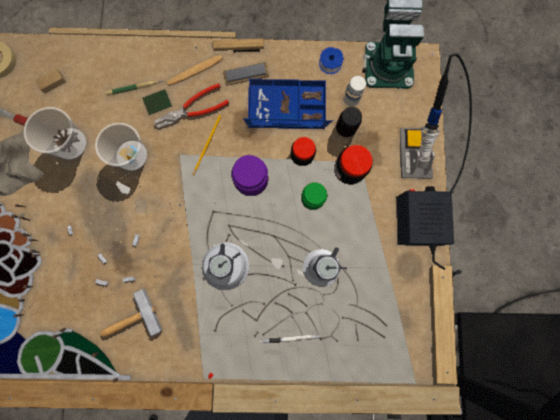

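```bash
python3 - <<'E'
import cv2,pickle,numpy as np
a=pickle.load(open('top.pkl','rb'))['color'][205:320,165:380];cv2.imwrite('pics/topc.png',cv2.resize(a,None,fx=3.6,fy=3.6,interpolation=cv2.INTER_CUBIC))
a=pickle.load(open('scene.pkl','rb'))['color'][225:345,220:360];cv2.imwrite('pics/scc.png',cv2.resize(a,None,fx=5,fy=5,interpolation=cv2.INTER_CUBIC))
E
```

```text
(no output)
```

View pics/topc.png

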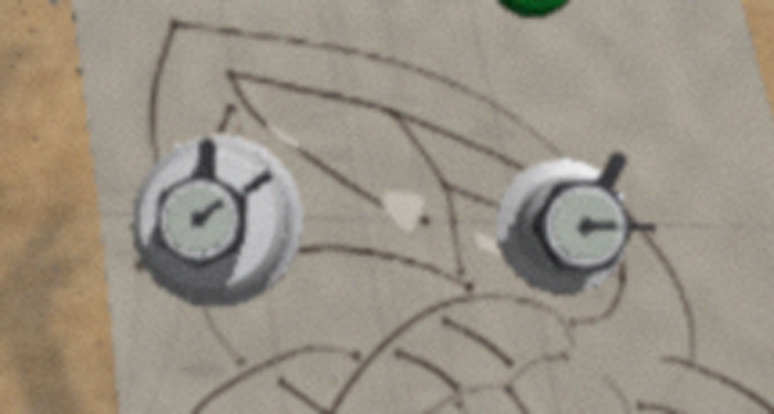

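View pics/scc.png

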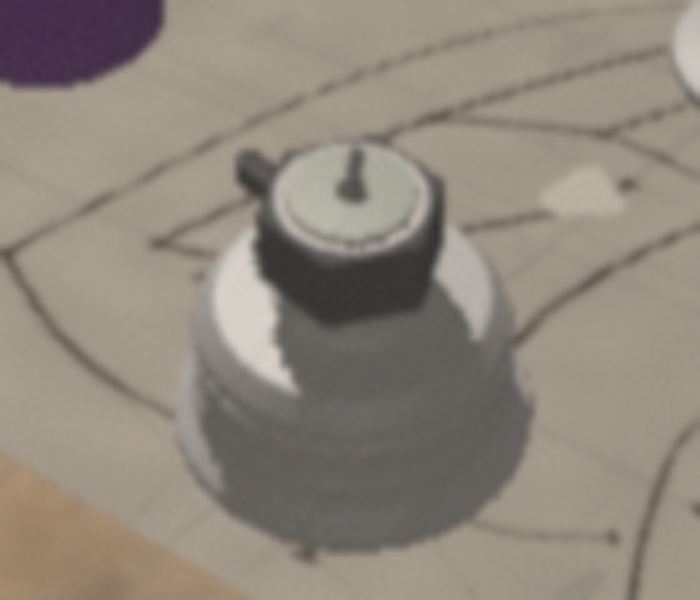

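```bash
cat > h.py <<'E'
import numpy as np,pickle,cv2
def proj(d,uv,z):
    P=d['pose'];r=P[:3,:3]@np.linalg.inv(d['K'])@np.r_[uv,1];o=P[:3,3];return o+r*(z-o[2])/r[2]
def cloud(d):
    h,w=d['depth'].shape;v,u=np.mgrid[:h,:w];K=np.linalg.inv(d['K']);p=(np.stack([u,v,np.ones_like(u)],-1)@K.T)*d['depth'][...,None]
    return p@d['pose'][:3,:3].T+d['pose'][:3,3]
def topdown(d,c,z,R=.06,s=6000,n=None):
    # rectify plane z: image col=+y left -> x up
    pass
E
python3 - <<'E'
from h import *
t=pickle.load(open('top.pkl','rb'));s=pickle.load(open('scene.pkl','rb'))
for n,d in(('top',t),('scene',s)):
    C=cloud(d)
    m=(C[...,2]>.085)&(C[...,2]<.105)&(np.hypot(C[...,0]-.5,C[...,1])<.06)
    p=C[m];(cx,cy),r=cv2.minEnclosingCircle(p[:,:2].astype(np.float32));print(n,m.sum(),p.mean(0).round(4),np.median(p[:,2]).round(4),(cx,cy,r))
    # rectified views of plane z=.092 and .072 and .055 ; 5px/mm? 4 px/mm, 120mm
    for z in(.092,.072,.055):
        c=np.array([.502,.006]);g=np.linspace(-.065,.065,400)
        X=c[0]-g[:,None]+0*g[None];Y=c[1]-g[None]+0*g[:,None]
        W=np.stack([X,Y,np.full_like(X,z)],-1)-d['pose'][:3,3]
        q=W@d['pose'][:3,:3]@d['K'].T
        mp=(q[...,:2]/q[...,2:]).astype(np.float32)
        im=cv2.remap(d['color'],mp,None,cv2.INTER_CUBIC);im=cv2.convertScaleAbs(im,alpha=1.3)
        for k in range(0,13):
            a=int(k*400/13);cv2.line(im,(a,0),(a,6),(0,0,255),1);cv2.line(im,(0,a),(6,a),(0,0,255),1)
        cv2.circle(im,(200,200),3,(0,0,255),1);cv2.circle(im,(200,200),int(.025/.130*400),(0,0,255),1)
        cv2.imwrite(f'pics/r_{n}_{int(z*1000)}.png',im)
a=np.vstack([np.hstack([cv2.resize(cv2.imread(f'pics/r_{n}_{z}.png'),(266,266)) for z in(92,72,55)]) for n in('top','scene')]);cv2.imwrite('pics/rect.png',a)
E
```

```text
top 490 [0.5069 0.0035 0.0937] 0.0937 (0.5075666904449463, 0.003959801979362965, 0.02806147001683712)
scene 818 [0.5035 0.0063 0.0916] 0.0919 (0.5056672692298889, 0.003234999254345894, 0.028891215100884438)
```

View pics/rect.png

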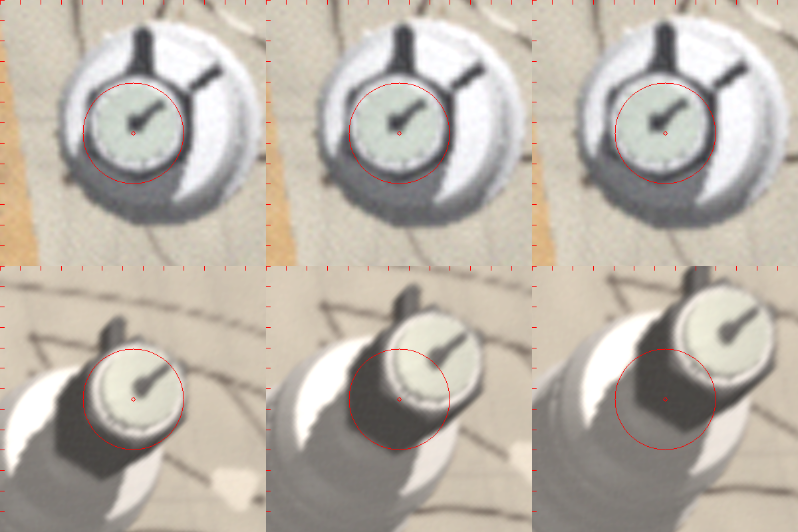

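```bash
python3 - <<'E'
from h import *
ims=[]
d=pickle.load(open('top.pkl','rb'))
for z in(.092,.072,.055):
    c=np.array([.506,.004]);n=520;R=.065;g=np.linspace(-R,R,n)
    X=c[0]-g[:,None]+0*g[None];Y=c[1]-g[None]+0*g[:,None]
    W=np.stack([X,Y,np.full_like(X,z)],-1)-d['pose'][:3,3]
    q=W@d['pose'][:3,:3]@d['K'].T
    im=cv2.remap(d['color'],(q[...,:2]/q[...,2:]).astype(np.float32),None,cv2.INTER_CUBIC)
    im=cv2.convertScaleAbs(im,alpha=1.4)
    for r in(.028,.048): cv2.circle(im,(260,260),int(r*4000),(0,0,255),1)
    for a in(0,40,50,60):
        t=np.radians(a);cv2.line(im,(260,260),(int(260+240*np.sin(t)),int(260-240*np.cos(t))),(255,0,0),1)
    ims.append(im[0:400,130:530])
cv2.imwrite('pics/big.png',np.hstack([ims[0],ims[2]]));cv2.imwrite('pics/big2.png',ims[1])
E
```

```text
(no output)
```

View pics/big.png

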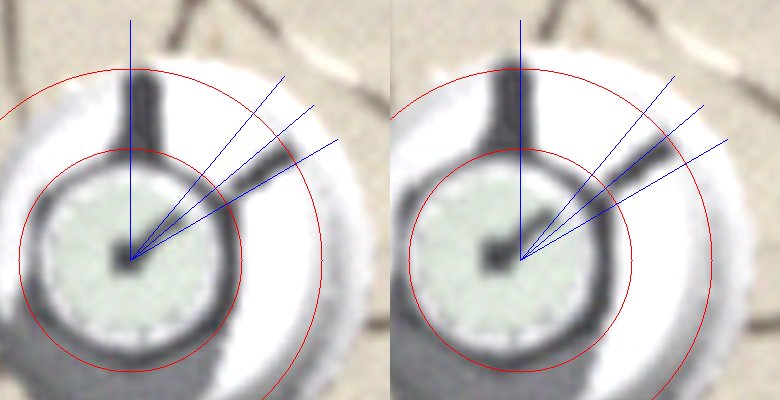

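View pics/big2.png

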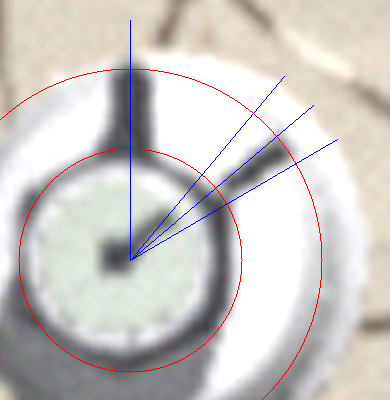

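Request:
jog_arm(
  increments=[
    [[0, 0, 0, -0.117, 100], [0, 0, 0, -0.117, 100], [-31, -29, 0, 0, 100], [-31, -29, 0, 0, 100], [-31, -29, 0, 0, 100], [-31, -29, 0, 0, 100], [-31, -29, 0, 0, 100], [-31, -29, 0, 0, 100], [-31, -29, 0, 0, 100], [-31, -29, 0, 0, 100], [-11, -40, 0, 0, 100], [-11, -40, 0, 0, 100], [-11, -40, 0, 0, 100], [-11, -40, 0, 0, 100], [-11, -40, 0, 0, 100], [-11, -40, 0, 0, 100], [-11, -40, 0, 0, 100], [-11, -40, 0, 0, 100], [-11, -40, 0, 0, 100], [0, 0, 0, 0, 100]],
  ],
)

```text
time_s: 2.8
position: [0.4987, 0.0342, 0.2231]
orientation: [-179.9, 0.1, 179.5]
force: [-0.0, 0.1, -0.7]
grip_width: 0.998
```

Request:
jog_arm(
  increments=[
    [[-4, -15, 0, 0, 100], [-3.5, -15, 0, 0, 100], [0, 0, 30, 0, 100], [0, 0, 30, 0, 100], [0, 0, 0, 0, 100], [0, 0, 0, 0, 100]],
  ],
)

```text
time_s: 3.4
position: [0.5051, 0.0106, 0.1631]
orientation: [-180.0, -0.0, -180.0]
force: [0.2, -0.9, 0.4]
grip_width: 1.002
```

```bash
python3 - <<'E'
from station import status, vision
import cv2
s=status.sense();print(s['position'],s['orientation'],s['q'])
d=vision.read_camera('scene');cv2.imwrite('pics/s1.png',cv2.resize(d['color'][120:350,180:440],None,fx=3,fy=2.6))
E
```

```text
[0.50513551 0.01059428 0.16311136] [-1.79982689e+02 -3.06603303e-02 -1.79977134e+02] [-36.21093561   4.3152088   31.66850084 109.60876255  -2.44773595
  66.76758642  86.37509788]
```

View pics/s1.png

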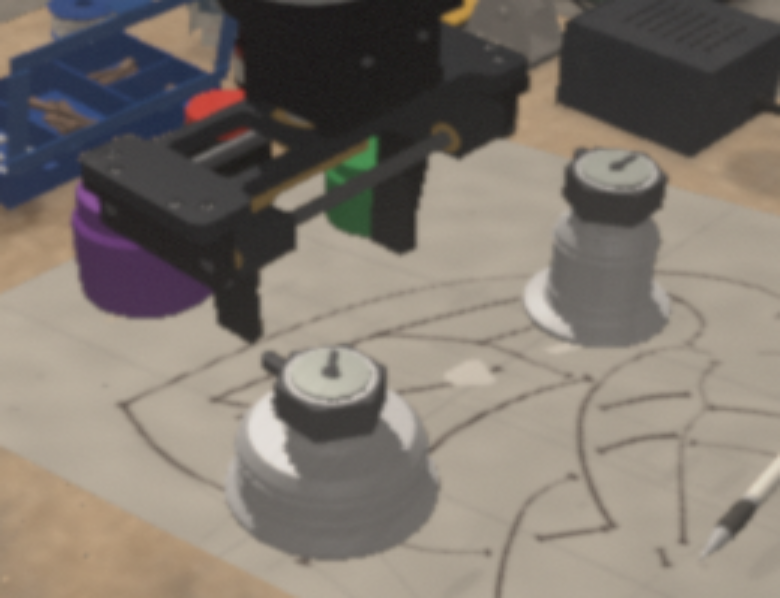

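The gripper hangs above and slightly behind the squat pot. Both rings are untouched, with the ring at about (330,375) and the slim pot at about (615,185) in the crop. Next I correct 6.5 mm in y and go down.

Request:
jog_arm(
  increments=[
    [[-1, -6.5, 0, 0, 100], [0, 0, 0, 0, 100], [0, 0, 20, 0, 100], [0, 0, 20, 0, 100], [0, 0, 20, 0, 100], [0, 0, 20, 0, 100], [0, 0, 10, 0, 100], [0, 0, 8, 0, 100], [0, 0, 0, 0, 100], [0, 0, 0, 0, 100]],
  ],
)

```text
time_s: 4.45
position: [0.5067, 0.0038, 0.0652]
orientation: [180.0, 0.0, -180.0]
force: [-0.4, -0.2, -1.1]
grip_width: 1.003
```

Request:
jog_arm(
  increments=[
    [[0, 0, 0, 0, 50], [0, 0, 0, 0, 50], [0, 0, 0, 0, 50], [0, 0, 0, 0, 50], [0, 0, 0, 0, 50], [0, 0, 0, 0, 50], [0, 0, 0, 0, 50], [0, 0, 0, 0, 50]],
  ],
  squeeze=35,
)

```text
time_s: 5.25
position: [0.5062, 0.0027, 0.0646]
orientation: [-179.9, 0.0, 180.0]
force: [-0.6, -5.1, 1.9]
grip_width: 0.568
```

Request:
jog_arm(
  increments=[
    [[0, 0, 0, 0, 45], [0, 0, 0, 0.08, 45], [0, 0, 0, 0.08, 45], [0, 0, 0, 0.08, 45], [0, 0, 0, 0.08, 45], [0, 0, 0, 0.08, 45], [0, 0, 0, 0.08, 45], [0, 0, 0, 0.08, 45], [0, 0, 0, 0.08, 45], [0, 0, 0, 0.08, 45], [0, 0, 0, 0.08, 45], [0, 0, 0, 0, 45], [0, 0, 0, 0, 45]],
  ],
)

```text
time_s: 6.55
position: [0.5063, 0.0028, 0.0646]
orientation: [-180.0, 0.1, 134.1]
force: [0.9, -4.9, -0.1]
grip_width: 0.574
```

```bash
python3 - <<'E'
from station import status
s=status.sense();print(s['position'],s['orientation'],s['force'],s['moment'])
E
```

```text
[0.50633517 0.00284364 0.06463319] [-1.79968320e+02  5.46576480e-02  1.34131777e+02] [ 0.87500975 -4.94215507 -0.05013021] [-1.13172256 -0.10466402 -0.12631176]
```

Request:
jog_arm(
  increments=[
    [[0, 0, 0, 0.04, 45], [0, 0, 0, 0.04, 45], [0, 0, 0, 0.03, 45], [0, 0, 0, 0, 45], [0, 0, 0, 0, 45]],
  ],
)

```text
time_s: 7.05
position: [0.5063, 0.0029, 0.0646]
orientation: [-180.0, 0.1, 127.9]
force: [1.4, -5.7, 0.3]
grip_width: 0.57
```

```bash
python3 - <<'E'
from station import status
s=status.sense();print(s['position'],s['orientation'],s['force'],s['moment'])
E
```

```text
[0.50632727 0.00288346 0.06461791] [-1.79955203e+02  7.84216457e-02  1.27949349e+02] [ 1.39322018 -5.65106525  0.31582165] [-1.26050503 -0.04422049  0.81501538]
```

Request:
jog_arm(
  increments=[
    [[0, 0, 0, 0.03, 45], [0, 0, 0, 0, 45], [0, 0, 0, 0, 45]],
  ],
)

```text
time_s: 7.35
position: [0.5061, 0.0032, 0.0646]
orientation: [-179.9, 0.1, 126.2]
force: [-2.0, -5.3, 2.9]
grip_width: 0.567
```

```bash
python3 - <<'E'
from station import status
s=status.sense();print(s['position'],s['orientation'],s['force'],s['moment'])
E
```

```text
[0.50605509 0.00322454 0.06460592] [-1.79933732e+02  5.01295405e-02  1.26247757e+02] [-1.95058155 -5.344671    2.85781156] [-1.18969781  0.30699619  1.61981195]
```

The moment rises to 1.6 N m at about 53°, so this is the stop. I ease back a little, open and go up.

Request:
jog_arm(
  increments=[
    [[0, 0, 0, -0.03, 45], [0, 0, 0, 0, 45], [0, 0, 0, 0, 100], [0, 0, 0, 0, 100], [0, 0, 0, 0, 100], [0, 0, 0, 0, 100], [0, 0, 0, 0, 100], [0, 0, 0, 0, 100], [0, 0, -20, 0, 100], [0, 0, -30, 0, 100], [0, 0, -40, 0, 100], [0, 0, -40, 0, 100], [0, 0, -20, 0, 100], [0, 0, 0, 0, 100], [0, 0, 0, 0, 100]],
  ],
)

```text
time_s: 8.85
position: [0.5061, 0.004, 0.2144]
orientation: [180.0, -0.0, 127.9]
force: [-0.2, 0.6, -0.6]
grip_width: 0.998
```

```bash
python3 - <<'E'
from station import status, vision
import cv2,pickle
d=vision.read_camera('scene');t=vision.read_camera('top');s=status.sense();print(s['position'],s['force'],s['grip_width'])
cv2.imwrite('pics/s2.png',cv2.resize(d['color'][140:345,200:420],None,fx=3.5,fy=2.9));cv2.imwrite('pics/t2.png',t['color'])
E
```

```text
[0.50547117 0.00386393 0.21333931] [ 0.24281208 -0.11408601  0.02750005] 0.9969095389613228
```

View pics/s2.png

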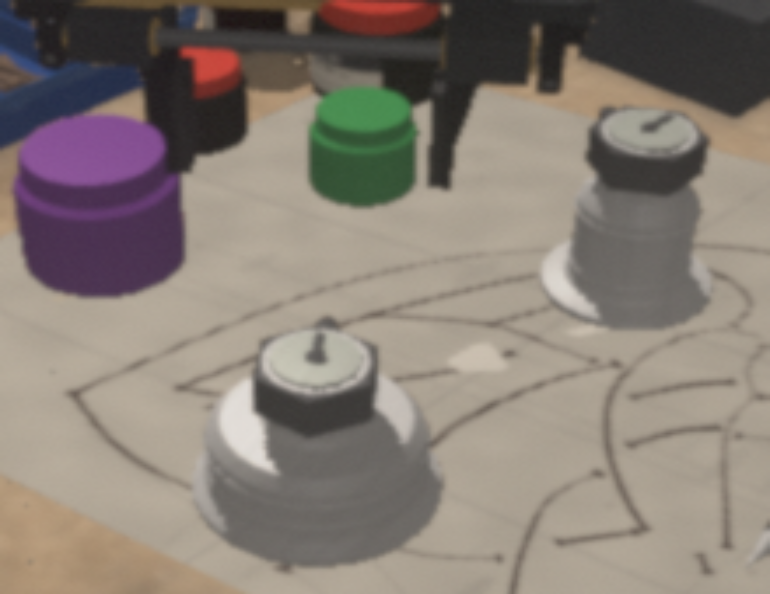

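The pointer at (325,322) lines up with the lid bar. I move the arm aside for a check from above.

Request:
jog_arm(
  increments=[
    [[0, 0, -10, 0, 100], [30, 24, 0, 0, 100], [30, 24, 0, 0, 100], [30, 24, 0, 0, 100], [30, 24, 0, 0, 100], [30, 24, 0, 0, 100], [0, 0, 0, 0, 100], [0, 0, 0, 0, 100]],
  ],
)

```text
time_s: 9.75
position: [0.5085, 0.1965, 0.2241]
orientation: [-179.9, 0.0, 128.0]
force: [0.0, -0.9, -0.6]
grip_width: 1.002
```

```bash
python3 - <<'E'
from station import status, vision
import cv2,pickle,numpy as np
t=vision.read_camera('top');o=pickle.load(open('top.pkl','rb'))
f=lambda i:cv2.resize(i['color'][130:310,180:380],(400,360),interpolation=cv2.INTER_CUBIC)
cv2.imwrite('pics/t3.png',np.hstack([f(o),f(t)]))
E
```

```text
(no output)
```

View pics/t3.png

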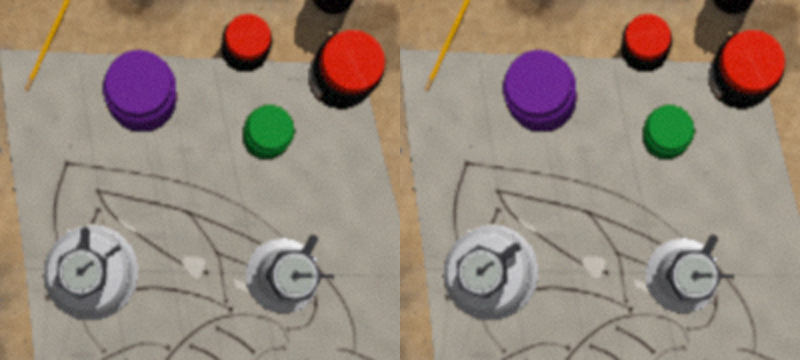

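In this before/after view (before on the left), the squat pointer (515,250) now covers the rib. The slim pointer (712,243) and the small red jar (647,40) are where they were, so I hand in.

```bash
python3 - <<'E'
from station import arm
print(arm.finish_job())
E
```

```text
the job is handed in; nothing more can be done
None
```

The squat pot is locked and the job is handed in; the station reports no verdict. I gripped the ring across its flats and turned it clockwise about 53°. There the wrist moment rose from near zero to 1.6 N m, which I took as the end stop. I then eased back slightly, let go and moved the arm clear, at about 10 s of the 32 s allowed.

- **Squat ring:** in the last top view the pointer lies over the locked rib and in line with the bar on the lid.
- **Slim pot and jar:** by eye, before-and-after pictures show the slim pot's pointer, the small red-capped jar and its look-alikes unmoved.
- **Contact:** the gripper was clear of everything, with force readings under 1 N.

No check failed or disagreed. While I held the ring there was a small side force of about 5 N.

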